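Load the lens block on the lamp's rails and set its focus mark

TASK

Carry the white lens block by its body, not its knob, set it down without dropping it at the open end of the guide rails with its lenses looking along the rails, and push it home between them until the blue filter cube ahead of it is up against the grey lamp house and the block up against the cube. Then turn the black focus knob clockwise until its white pointer stands within the width of the orange mark on the dial, and let go. Leave the other things on the bench where they are.

Things in the scene. Friction and masses are not known exactly. Their poses are not given: they have to be found in the camera images.
- lamp_bench: Fixed: grey lamp house (110 long, 120 wide, 95 high) with two aluminium rails (8 thick, 12 high) before its face. Origin: on the bench at the foot of that face, midway between the rails; +x points into the lamp house (pushing direction). Rails are 60 mm apart inside from x = 0 to -125 mm, then flare to 88 mm apart at x = -168. The bench is the lane's floor.
- filter_cube: Loose blue block, green windows, yellow dot on top, standing between the rails 15 to 50 mm short of the lamp house; 40 mm along the lane (x), 56 wide (y), 42 high, 0.2 kg. Origin: centre of its underside, at x = -20 mm of lamp_bench when home.
- lens_block: Loose white block, 56 x 56 mm, 44 high (72.5 with the knob), 0.5 kg, upright on the bench. Origin: centre of its underside, at x = -68 mm of lamp_bench when home. Black-rimmed lenses on its +x and -x faces must look along the rails, either way round; the plain +y and -y faces are the ones to grip. Dial and focus knob on top.
- focus_knob: Black knob on top of the block. Origin: on its vertical axis, 45.5 mm above the block's underside; x axis points to the white pointer. Skirt 38 mm diameter, 6 high; on it a grip bar 36 long (x), 14 thick (y), from 6 to 27 mm above the origin. It must turn 92 to 166 degrees clockwise seen from above to the mark; a stop lies close on the other side. 0.05 N m.
- pointer (a point): Tip of the white pointer, turning with the knob: a point 23 mm from the knob's axis along its x axis, 2 mm above the knob's origin.
- index_ring: Grey dial, 54 mm diameter, 1.2 mm thick, on top of the lens block under the knob; cannot be moved by hand. Origin: on the knob's axis, 44 mm above the block's underside; its x axis points to the orange index mark (7.5 mm long radially, 5.6 mm wide, centred 23 mm from the axis).
- objective_a: Bystander: steel microscope objective with a yellow band, 25 mm diameter, 46 mm high, standing beside the rails. Origin: centre of its underside.
- objective_b: Bystander: steel microscope objective with a green band, 25 mm diameter, 46 mm high, standing near the lens block. Origin: centre of its underside.
- oil_bottle: Bystander: small amber bottle with black cap, 32 mm diameter, 65 mm high, standing beside the rails. Origin: centre of its underside.
- slide_box: Bystander: closed blue slide box, 100 x 85 x 33 mm. Origin: centre of its underside.
There are look-alikes about, which are no part of the job. There is more than one size of the lens_block; the one meant has the size given above.

How it is judged:
By the outcome, as a careful person would: the job done as asked, in the order asked, and still so for the second after the job is handed in, with the robot touching nothing.
It also fails if it takes over 48 s, if anything falls off the work surface, if the arm or the gripper's body presses on something with over 40 N, if the wrist force passes 120 N, or if a joint passes its speed limit or range.

ROBOT

A 6-joint arm with a two-finger parallel gripper is mounted at the origin on the work surface. World frame = base frame: x ahead of the robot, y to its left, z up, the work surface at z = 0. Lengths are in mm, angles in rad, forces in N, time in s.
With the tool pointing down it reaches from about 250 to 800 mm from the base axis. Payload 3.9 kg.
Tool frame: the origin (TCP) lies midway between the tips of the shut fingers; the grasp point (between the pads) lies 19 mm behind it; z points along the fingers, y is the direction in which the jaws open and shut (so a half turn about z gives the same grasp; the last joint's range is limited). The gripper opens to 85 mm and grips with 20 to 120 N. Pads are 22 mm wide; open, the fingers measure 114 mm over their backs; the gripper's body (76 mm by 85 mm) begins 54 mm behind the grasp point. The pads swing forward as they close: fully open they stand 13 mm farther back than shut.
Start: joints at [1.237, 0.26, -0.138, 1.173, 0, 1.571], TCP at [172.004, 496.014, 231.304] pointing down, gripper open.
Joint ranges: [-2.78, 2.78], [-0.83, 1.72], [-1.28, 1.37], [-1.9, 2.12], [-1.57, 1.48], [-3.14, 3.14]. Speed limits (rad/s): [2.57, 2.57, 3.14, 3.14, 3.14, 3.14].

INTERFACE

Orientations are given as a unit quaternion [x, y, z, w].
In Python, from workcell import arm, solver, capture, close_job gives the robot as it stands. The module is installed in compiled form; this text tells all that it offers. Calls block until the motion is done:
- arm.goto(position, orientation): joint-space move of the TCP to a pose.
- arm.movel(position, ori=None, feed=150, threshold=None): straight line of the TCP; ori=None keeps the orientation; feed is the mean speed in mm/s. With threshold (N) it stops when the force on the tool has changed by that much, and returns True; else False.
- arm.set_joints(angles): joint-space move.
- arm.grip(opening): finger opening in mm; the grip force is fixed at half the most; returns when the fingers have stopped.
- arm.sleep(seconds).
- solver.ik(position, orientation): joint angles nearest the present ones, or None.
- arm.get_state(): the state.
- capture(name): name is "side" or "top"; returns a dict with "pixels" (384x512x3 uint8, red, green, blue), "intrinsics" (3x3 intrinsics, pixels), "dist" ([k1, k2, p1, p2, k3] as OpenCV has them; the pictures are not rectified), "pose" (4x4, takes a point from camera to world coordinates). Camera axes: x right, y down, z forward; pixel columns grow to the right and rows downward; lengths in mm; the calibration is good to about 2 mm. A picture is of the moment at which its call begins. There is no depth.
A pose or a line that the arm cannot do raises arm.MotionError and nothing moves.
- close_job(): hands the job in, once; it reports no verdict.
The state is a dict: "t": time; "joint_pos": joint angles; "dq": joint speeds; "effort": joint torques, N m; "tcp_pos": TCP position; "eef_rot": TCP orientation; "wrist_force": force on the tool from outside, world axes, zero at the start; "torque": the same for the moment, N m; "gripper_width": finger opening in mm.
Only numpy, scipy, OpenCV 4.12 (cv2) and the standard library are available. Lean on these libraries where they do the work, as an engineer would, in place of code of your own. Each camera call takes 0.05 s, during which the arm holds its last target.

## Working session

There is one attempt and no reset: what is moved stays moved. The work goes in short steps, each a Python script; the robot and the scene stay as the last script left them, time stands still between calls to the robot, and variables do not carry over. Pictures are saved under pics/ and viewed, and the job is handed in when it is done.

```bash
mkdir -p pics; ls; python3 - <<'E'
from workcell import arm, solver, capture
import cv2, numpy as np, pickle
for n in("top","side"):
    c=capture(n); pickle.dump(c,open(f'{n}0.pkl','wb'))
    cv2.imwrite(f'pics/{n}0.png',cv2.resize(c['pixels'][:,:,::-1],(800,600),interpolation=cv2.INTER_CUBIC))
    print(n,c['intrinsics'],c['dist'],np.round(c['pose'],3))
s=arm.get_state();print(s)
E
```

```text
pics
top [[397.29573858   0.         250.64781604]
 [  0.         397.29573858 180.47020164]
 [  0.           0.           1.        ]] [-0.07724592  0.          0.          0.          0.        ] [[-1.000000e-02 -9.980000e-01  6.400000e-02  5.156730e+02]
 [-1.000000e+00  1.000000e-02  4.000000e-03  7.008400e+01]
 [-5.000000e-03 -6.400000e-02 -9.980000e-01  1.123913e+03]
 [ 0.000000e+00  0.000000e+00  0.000000e+00  1.000000e+00]]
side [[367.50273548   0.         253.97132915]
 [  0.         367.50273548 192.99223132]
 [  0.           0.           1.        ]] [-0.01025743  0.          0.          0.          0.        ] [[-9.44000e-01 -2.09000e-01  2.54000e-01  3.95307e+02]
 [-3.29000e-01  5.72000e-01 -7.51000e-01  6.15219e+02]
 [ 1.20000e-02 -7.93000e-01 -6.09000e-01  5.01439e+02]
 [ 0.00000e+00  0.00000e+00  0.00000e+00  1.00000e+00]]
{'t': 0.1, 'joint_pos': array([ 1.23699221e+00,  2.60603609e-01, -1.39232162e-01,  1.17275886e+00,
        9.95237262e-06,  1.57080063e+00]), 'dq': array([-0.00033764, -0.00411751,  0.00454367,  0.00175172,  0.00085789,
       -0.00114599]), 'effort': array([-1.35548624e-03, -4.06509769e+01,  2.54527169e+01,  1.01073633e-02,
       -1.33951285e-04,  8.69924378e-06]), 'tcp_pos': array([171.80005229, 495.42360732, 230.55888875]), 'eef_rot': array([ 1.66130317e-01,  9.86103397e-01, -8.85831174e-04, -1.54279689e-04]), 'wrist_force': array([-0.47879731,  0.03809003, -0.00063935]), 'torque': array([-0.02760966,  0.03105518,  0.04209077]), 'gripper_width': 85.2074804873065}
```

View pics/top0.png

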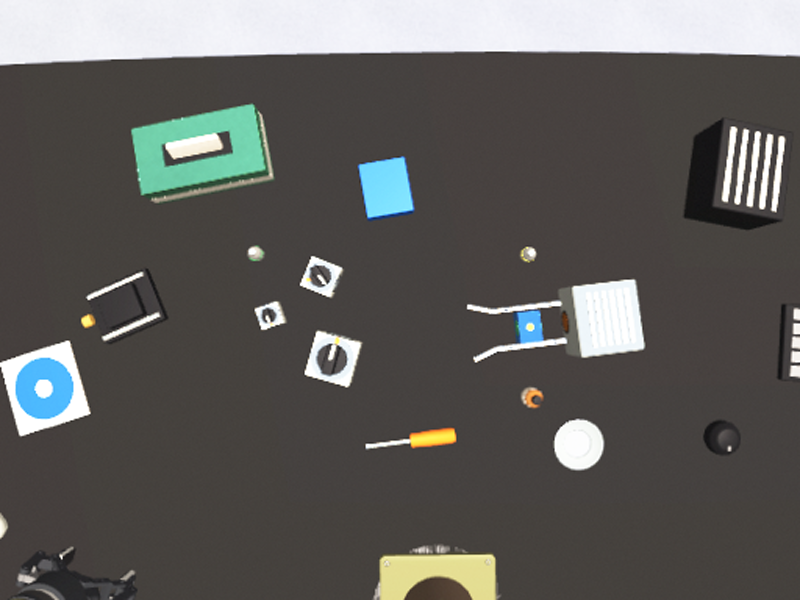

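View pics/side0.png

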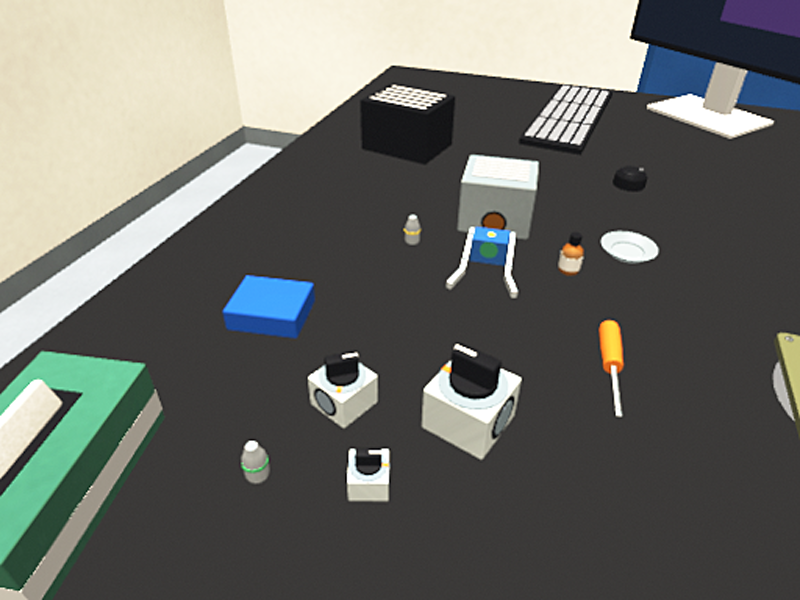

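Three lens blocks are visible. By size, the one at (321,277) in the top view should be the 56 mm block; I'll measure it and zoom in.

```bash
cat > h.py <<'E'
import cv2, numpy as np, pickle
def ray(c,uv):
    uv=np.asarray(uv,float).reshape(-1,1,2)
    n=cv2.undistortPoints(uv,c['intrinsics'],np.array(c['dist'])).reshape(-1,2)
    d=np.c_[n,np.ones(len(n))]@c['pose'][:3,:3].T
    return c['pose'][:3,3],d
def onz(c,uv,z):
    o,d=ray(c,uv); return o+d*((z-o[2])/d[:,2])[:,None]
def proj(c,P):
    T=np.linalg.inv(c['pose']); r,_=cv2.Rodrigues(T[:3,:3])
    return cv2.projectPoints(np.asarray(P,float).reshape(-1,1,3),r,T[:3,3],c['intrinsics'],np.array(c['dist']))[0].reshape(-1,2)
def crop(c,x0,y0,w,h,s,fn):
    cv2.imwrite(fn,cv2.resize(np.ascontiguousarray(c['pixels'][y0:y0+h,x0:x0+w,::-1]),None,fx=s,fy=s,interpolation=cv2.INTER_CUBIC))
def comps(mask,amin=4):
    n,l,st,ce=cv2.connectedComponentsWithStats(mask.astype(np.uint8))
    return [(st[i,4],ce[i],l==i) for i in range(1,n) if st[i,4]>=amin]
E
python3 - <<'E'
from h import *
t=pickle.load(open('top0.pkl','rb')); s=pickle.load(open('side0.pkl','rb'))
crop(t,155,155,90,100,6,'pics/t_blocks.png'); crop(t,290,150,130,90,6,'pics/t_rails.png')
crop(s,185,210,160,110,5,'pics/s_blocks.png')
crop(s,250,90,140,110,5,'pics/s_rails.png')
im=t['pixels'].astype(int)
white=(im.min(2)>150)
for a,ce,m in comps(white[150:260,150:245],30):
    cnt=cv2.findContours(m.astype(np.uint8),0,2)[0][0]
    r=cv2.minAreaRect(cnt); b=cv2.boxPoints(r)+[150,150]
    P=onz(t,b,44); print(a,ce+[150,150],np.round(P.mean(0)),np.round(np.linalg.norm(P-np.roll(P,1,0),axis=1),1), np.round(P,1).tolist())
E
```

```text
50 [162.8  161.04] [641. 315.  44.] [16.6 22.2 16.6 22.1] [[649.4, 325.7, 44.0], [649.1, 303.6, 44.0], [632.6, 303.5, 44.0], [632.8, 325.6, 44.0]]
295 [205.4779661  176.89830508] [597. 199.  44.] [58.5 55.8 58.7 55.7] [[582.0, 236.4, 44.0], [633.8, 215.5, 44.0], [611.4, 161.3, 44.0], [559.8, 182.2, 44.0]]
175 [172.51428571 201.62285714] [530. 288.  44.] [40.  43.7 39.9 43.6] [[541.5, 316.0, 44.0], [556.1, 274.7, 44.0], [518.5, 261.0, 44.0], [504.0, 302.2, 44.0]]
610 [212.97213115 228.89344262] [454. 179.  44.] [81.2 81.7 81.4 81.5] [[426.7, 229.0, 44.0], [505.1, 206.1, 44.0], [482.1, 128.0, 44.0], [404.0, 151.1, 44.0]]
```

View pics/t_blocks.png

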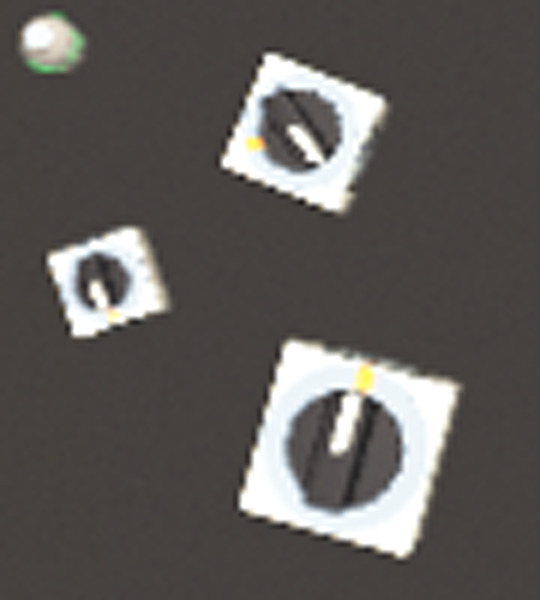

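View pics/t_rails.png

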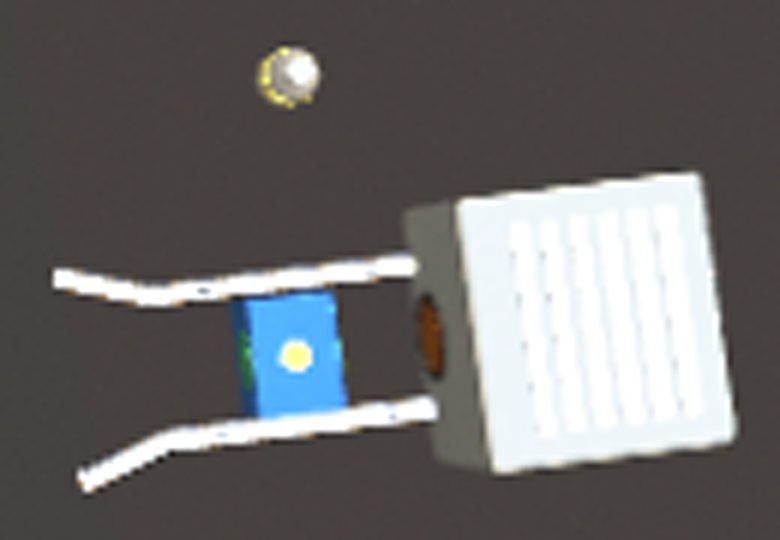

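View pics/s_blocks.png

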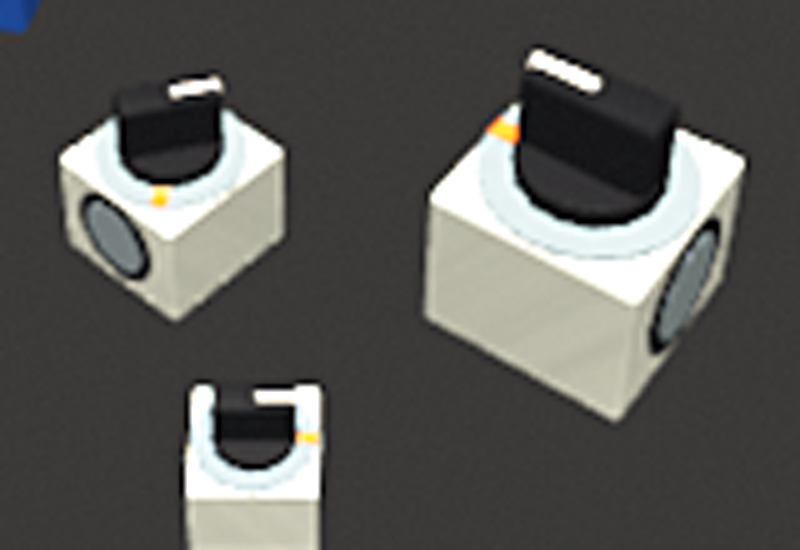

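View pics/s_rails.png

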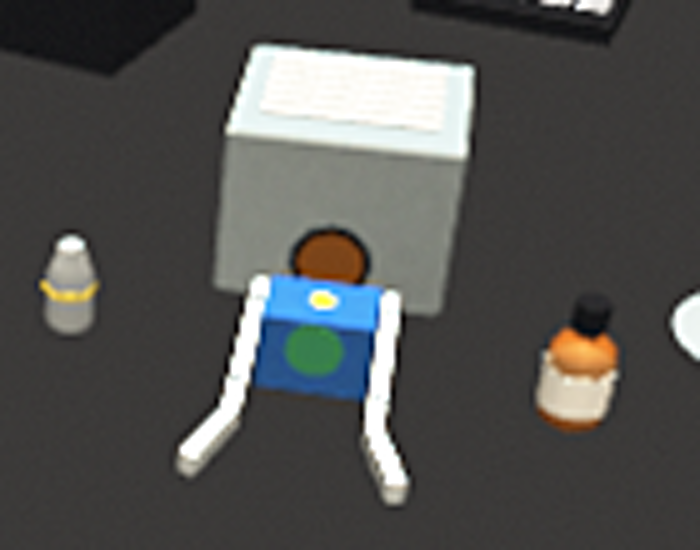

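```bash
python3 - <<'E'
from h import *
t=pickle.load(open('top0.pkl','rb')); s=pickle.load(open('side0.pkl','rb'))
np.set_printoptions(suppress=True,precision=2)
def up(c,x0,y0,w,h,k=4):
    M=np.array([[k,0,-x0*k],[0,k,-y0*k]],float)
    im=cv2.warpAffine(c['pixels'],M,(w*k,h*k),flags=cv2.INTER_CUBIC)
    return im.astype(int), lambda p: np.asarray(p,float)/k+[x0,y0]
# block top face
for nm,c,box in(('top',t,(188,158,34,38)),('side',s,(192,222,54,56))):
  im,back=up(c,*box)
  for th in(150,180,205,225):
    m=(im.min(2)>th)
    cs=sorted(comps(m,50),key=lambda q:-q[0])[0]
    cnt=np.concatenate(cv2.findContours(cs[2].astype(np.uint8),0,2)[0])
    P=onz(c,back(cnt.reshape(-1,2)),44)[:,:2].astype(np.float32)
    r=cv2.minAreaRect(P); print(nm,th,np.array(r[0]),np.array(r[1]),r[2])
  hsv=cv2.cvtColor(im.clip(0,255).astype(np.uint8),cv2.COLOR_RGB2HSV)
  o=(hsv[...,0]>10)&(hsv[...,0]<35)&(hsv[...,1]>110)&(hsv[...,2]>150)
  for a,ce,m in comps(o,15): print(' orange',a,back(ce),onz(c,back(ce),45.2)[0])
  d=(im.max(2)<110)
  for a,ce,m in comps(d,50): print(' dark',a,back(ce),onz(c,back(ce),51)[0])
# cube dot
im,back=up(t,325,195,30,30)
hsv=cv2.cvtColor(im.clip(0,255).astype(np.uint8),cv2.COLOR_RGB2HSV)
y=(hsv[...,0]>18)&(hsv[...,0]<40)&(im[...,0]>180)
for a,ce,m in comps(y,15): print('dot',a,back(ce),onz(t,back(ce),42)[0])
b=(hsv[...,0]>98)&(hsv[...,0]<115)&(hsv[...,2]>200)&(hsv[...,1]>100)
a,ce,m=max(comps(b,15),key=lambda q:q[0]);cnt=np.concatenate(cv2.findContours(m.astype(np.uint8),0,2)[0])
r=cv2.minAreaRect(onz(t,back(cnt.reshape(-1,2)),42)[:,:2].astype(np.float32));print('cubetop',r)
# rails
im,back=up(t,295,185,72,52)
m=(im.min(2)>150)
for a,ce,mm in comps(m,200):
    ys,xs=np.nonzero(mm); P=onz(t,back(np.c_[xs,ys]),12)[:,:2]
    ly=P[:,1]; print('rail',a,back(ce),P.min(0),P.max(0))
    q=P[(P[:,1]<-75)&(P[:,1]>-165)]
    l=cv2.fitLine(q.astype(np.float32),cv2.DIST_L2,0,.01,.01).ravel();print(l,np.degrees(np.arctan2(l[1],l[0])), 'xat y=-120',l[2]+(-120-l[3])*l[0]/l[1])
# lamp top
im,back=up(t,355,170,65,65)
m=(im.min(2)>180)
a,ce,mm=max(comps(m,200),key=lambda q:q[0]);cnt=np.concatenate(cv2.findContours(mm.astype(np.uint8),0,2)[0])
r=cv2.minAreaRect(onz(t,back(cnt.reshape(-1,2)),95)[:,:2].astype(np.float32));print('lamp',r,cv2.boxPoints(r))
E
```

```text
top 150 [596.58 198.29] [60.65 57.27] 67.33087921142578
top 180 [596.73 198.74] [59.14 56.48] 67.57837677001953
top 205 [596.91 198.85] [58.02 55.74] 67.57894134521484
top 225 [596.73 199.07] [57.01 54.96] 67.58003234863281
 orange 61 [197.23 178.36] [592.07 220.06  45.2 ]
 dark 13118 [204.67 176.99] [595.18 199.03  51.  ]
 dark 1733 [204.26 175.64] [598.87 200.12  51.  ]
side 150 [591.35 215.61] [79.32 83.66] 66.00069427490234
side 180 [598.97 201.18] [58.27 58.  ] 66.98065948486328
side 205 [599.15 201.  ] [57.5  57.27] 67.04253387451172
side 225 [599.14 200.85] [56.58 56.57] 67.0979232788086
 orange 139 [216.5  248.89] [594.29 221.34  45.2 ]
 dark 29761 [218.42 248.59] [589.   224.62  51.  ]
 dark 1168 [207.92 256.99] [597.58 247.82  51.  ]
dot 30 [335.57 195.32] [ 541.93 -156.9    42.  ]
dot 26 [334.33 197.6 ] [ 535.77 -153.36   42.  ]
dot 20 [326.25 198.68] [ 533.09 -131.15   42.  ]
dot 240 [338.97 208.93] [ 504.76 -165.42   42.  ]
dot 30 [349.93 217.5 ] [ 481.06 -194.99   42.  ]
dot 32 [343.02 219.41] [ 476.12 -175.91   42.  ]
dot 66 [332.92 220.46] [ 473.66 -148.19   42.  ]
dot 20 [347.89 220.65] [ 472.58 -189.18   42.  ]
dot 16 [325.55 220.77] [ 473.09 -128.01   42.  ]
dot 27 [340.03 221.56] [ 470.4  -167.58   42.  ]
cubetop ((505.2345886230469, -165.4490203857422), (54.27638626098633, 40.0259895324707), 5.208808898925781)
rail 3231 [328.87 196.5 ] [ 528.76 -230.34] [550.69 -58.87]
[   0.03   -1.    536.51 -120.  ] -88.1998 xat y=-120 536.5074
rail 359 [338.84 208.86] [ 497.23 -179.14] [ 511.99 -163.52]
[   1.      0.02  503.52 -164.36] 0.93609256 xat y=-120 3218.1675
rail 3568 [332.63 221.8 ] [ 442.83 -237.88] [484.64 -68.57]
[   0.23   -0.97  464.32 -119.71] -76.547325 xat y=-120 464.39185
lamp ((518.96337890625, -285.8045959472656), (119.1406021118164, 108.36564636230469), 6.351700305938721) [[ 453.76 -238.54]
 [ 465.75 -346.25]
 [ 584.16 -333.06]
 [ 572.17 -225.36]]
```

```bash
python3 - <<'E'
from h import *
t=pickle.load(open('top0.pkl','rb')); s=pickle.load(open('side0.pkl','rb'))
np.set_printoptions(suppress=True,precision=2)
def up(c,x0,y0,w,h,k=4):
    M=np.array([[k,0,-x0*k],[0,k,-y0*k]],float)
    im=cv2.warpAffine(c['pixels'],M,(w*k,h*k),flags=cv2.INTER_CUBIC)
    return im.astype(int), lambda p: np.asarray(p,float)/k+[x0,y0]
for nm,c,box,boxl in(('top',t,(295,185,72,52),(355,170,65,65)),('side',s,(280,140,56,55),(290,95,60,45))):
  im,back=up(c,*box); m=(im.min(2)>150); A=[]
  for a,ce,mm in comps(m,600):
    ys,xs=np.nonzero(mm); P=onz(c,back(np.c_[xs,ys]),12)[:,:2]
    q=P[(P[:,1]<-128)&(P[:,1]>-215)]
    if len(q)<50: continue
    l=cv2.fitLine(q.astype(np.float32),cv2.DIST_L2,0,.01,.01).ravel()
    if l[1]>0:l[:2]*=-1
    A.append(l);print(nm,'rail',a,P.min(0),P.max(0),l,np.degrees(np.arctan2(l[1],l[0])), 'x at y=-170',l[2]+(-170-l[3])*l[0]/l[1])
  im,back=up(c,*boxl); m=(im.min(2)>(180 if nm=='top' else 195))
  a,ce,mm=max(comps(m,200),key=lambda q:q[0]);cnt=np.concatenate(cv2.findContours(mm.astype(np.uint8),0,2)[0])
  r=cv2.minAreaRect(onz(c,back(cnt.reshape(-1,2)),95)[:,:2].astype(np.float32));print('lamp',r)
im,back=up(s,300,148,45,35)
hsv=cv2.cvtColor(im.clip(0,255).astype(np.uint8),cv2.COLOR_RGB2HSV)
y=(hsv[...,0]>18)&(hsv[...,0]<40)&(im[...,0]>180)&(hsv[...,1]>60)
for a,ce,m in comps(y,30): print('dot',a,back(ce),onz(s,back(ce),42)[0])
E
```

```text
top rail 3231 [ 528.76 -230.34] [550.69 -58.87] [   0.11   -0.99  540.71 -171.43] -83.56363 x at y=-170 540.54504
top rail 3568 [ 442.83 -237.88] [484.64 -68.57] [   0.11   -0.99  472.59 -171.79] -83.679184 x at y=-170 472.39047
lamp ((518.96337890625, -285.8045959472656), (119.1406021118164, 108.36564636230469), 6.351700305938721)
side rail 2731 [ 530.21 -232.61] [554.22 -46.29] [   0.12   -0.99  542.13 -169.67] -83.24951 x at y=-170 542.172
side rail 2785 [ 445.34 -240.97] [486.19 -56.16] [   0.11   -0.99  473.75 -169.84] -83.91443 x at y=-170 473.7657
lamp ((520.56982421875, -282.99761962890625), (118.25436401367188, 110.65523529052734), 6.38361930847168)
dot 135 [314.1  149.64] [ 506.6  -165.95   42.  ]
```

Block at about (598, 200), lens axis 67.3°. Lamp origin is about (513.8, -229.9), pushing direction -83.6°. The two views agree to about 2 mm, so I'll grasp now.

```bash
cat >> h.py <<'E'
O=np.array([513.8,-229.9]); YAW=-83.63; U=np.array([np.cos(np.radians(YAW)),np.sin(np.radians(YAW))]); V=np.array([-U[1],U[0]])
def q(yaw): # tool x heading deg, pointing down
    f=np.radians(yaw)/2; return [float(np.cos(f)),float(np.sin(f)),0.,0.]
def lane(x,z,y=0): return [*(O+U*x+V*y),z]
def snap(c,fn,box=None,s=4):
    if box is None: cv2.imwrite(fn,c['pixels'][:,:,::-1])
    else: crop(c,*box,s,fn)
E
python3 - <<'E'
from h import *
from workcell import arm, solver, capture
np.set_printoptions(suppress=True,precision=2)
print(solver.ik([598,200,120],q(67.3)),solver.ik([598,200,14],q(67.3)),solver.ik(lane(-165,14),q(96.37)))
arm.goto([598,200,110],q(67.3))
arm.movel([598,200,14],feed=120)
st=arm.get_state();print(st['t'],st['tcp_pos'],st['wrist_force'])
c=capture('side');snap(c,'pics/s1.png',(170,150,190,150));
arm.grip(50)
st=arm.get_state();print(st['t'],st['tcp_pos'],st['gripper_width'],st['wrist_force'])
c=capture('side');snap(c,'pics/s2.png',(170,150,190,150))
E
```

```text
[ 0.32  0.5  -0.06  1.01  0.    2.29] [ 0.32  0.59 -0.2   0.78  0.    2.29] [-0.13  0.42 -0.55  0.61  0.    1.33]
2.975 [598.67 200.35  14.76] [-0.25  0.2   0.2 ]
3.4083 [598.5  200.3   15.04] 54.896164842359276 [-0.4   0.01  5.97]
```

View pics/s2.png

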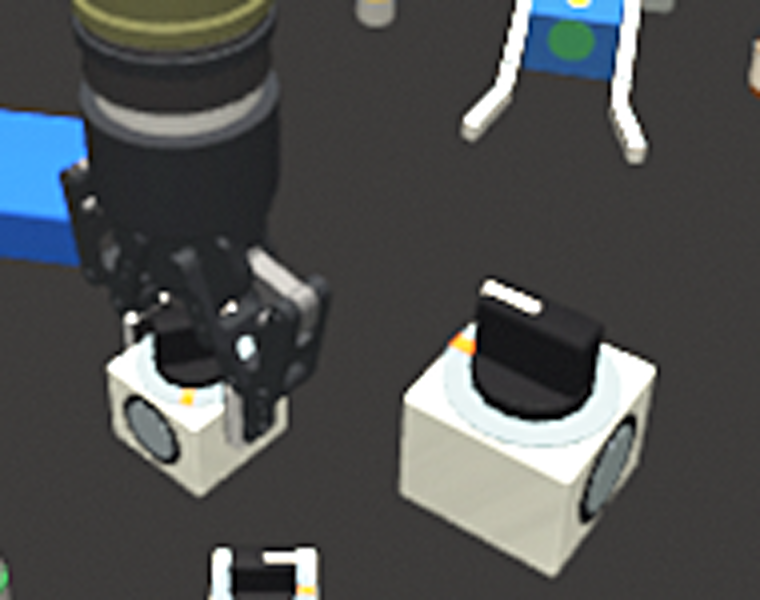

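The side view shows the jaws on the plain faces of the block's body (finger at about (255,400) of the crop), knob clear and lens face to the left. I'll lift and look.

```bash
python3 - <<'E'
from h import *
from workcell import arm, solver, capture
np.set_printoptions(suppress=True,precision=2)
p=arm.get_state()['tcp_pos']
arm.movel([p[0],p[1],100],feed=100)
st=arm.get_state();print(st['t'],st['tcp_pos'],st['gripper_width'],st['wrist_force'])
arm.movel(lane(-166,75),q(96.37),feed=180)
st=arm.get_state();print(st['t'],st['tcp_pos'],st['gripper_width'],st['wrist_force'])
c=capture('side');snap(c,'pics/s3.png',(200,60,190,150))
c=capture('top');snap(c,'pics/t3.png',(250,150,150,110),5)
E
```

```text
4.4667 [597.69 200.06  98.96] 54.702670073066194 [ 0.25 -0.92 -5.83]
6.2 [495.75 -64.51  75.13] 54.97482925829152 [-0.11 -0.19 -5.47]
```

View pics/s3.png

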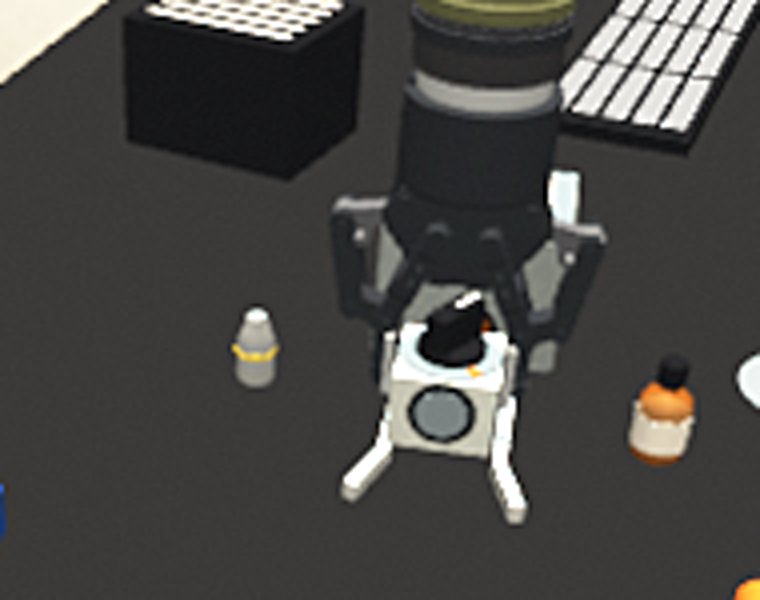

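View pics/t3.png

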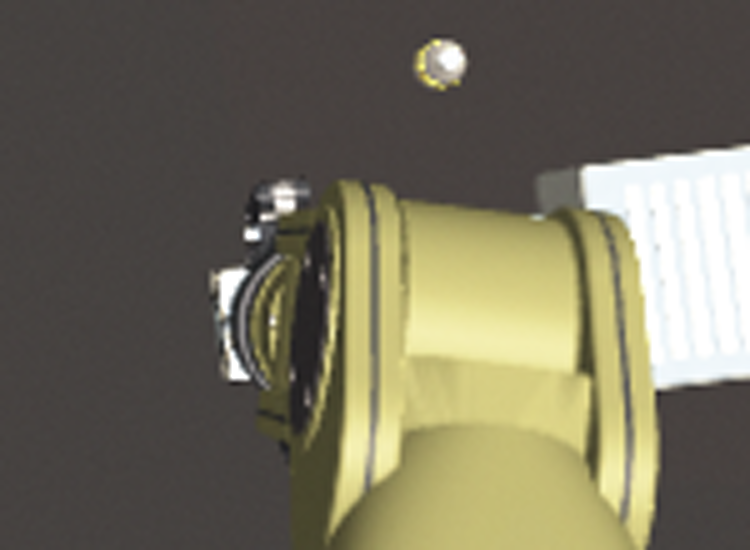

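Block hangs level and centred, lens facing back along the rails. I'll set it down with a guarded move, release, lift and look.

```bash
python3 - <<'E'
from h import *
from workcell import arm, solver, capture
np.set_printoptions(suppress=True,precision=2)
arm.movel(lane(-166,20),feed=80)
print(arm.movel(lane(-166,12),feed=12,threshold=3))
st=arm.get_state();print(st['t'],st['tcp_pos'],st['gripper_width'],st['wrist_force'])
c=capture('side');snap(c,'pics/s4.png',(230,90,120,100),6)
E
```

```text
True
7.625 [495.66 -65.01  15.02] 55.01670971887675 [-0.05 -0.26  5.43]
```

View pics/s4.png

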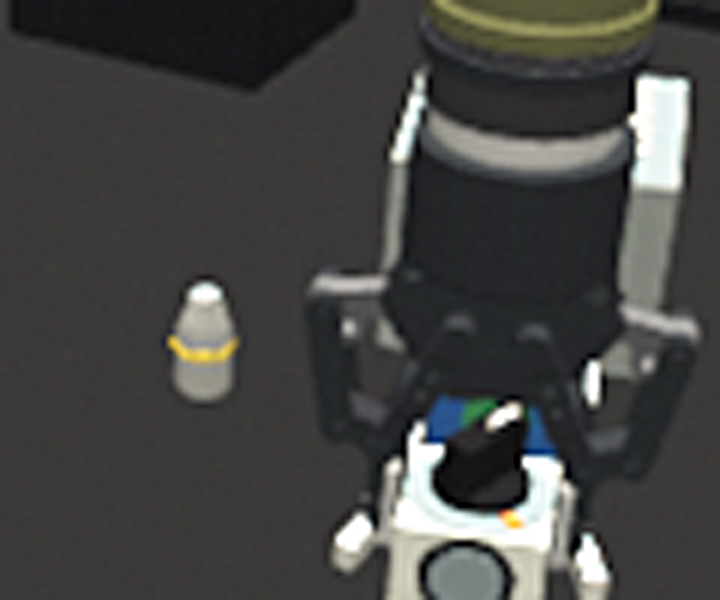

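```bash
python3 - <<'E'
from h import *
from workcell import arm, solver, capture
np.set_printoptions(suppress=True,precision=2)
arm.grip(85)
arm.movel(lane(-166,112),feed=150)
arm.movel(lane(-228,112),feed=150)
arm.grip(0)
st=arm.get_state();print(st['t'],st['tcp_pos'],st['gripper_width'],st['wrist_force'])
c=capture('side');snap(c,'pics/s5.png',(200,60,190,150));pickle.dump(c,open('s5.pkl','wb'))
c=capture('top');snap(c,'pics/t5.png',(250,150,150,110),5);pickle.dump(c,open('t5.pkl','wb'))
E
```

```text
10.225 [488.53  -3.3  112.03] -0.32884710008053786 [ 0.37 -0.18  0.11]
```

View pics/s5.png

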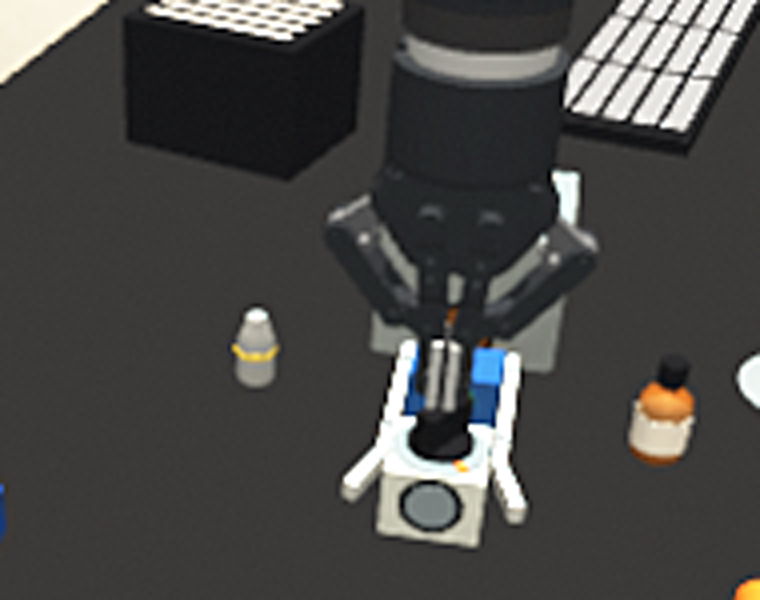

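View pics/t5.png

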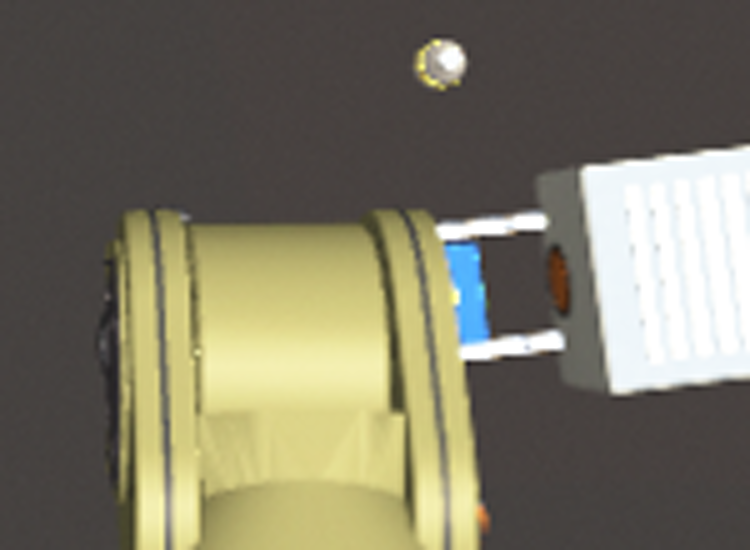

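Block stands square in the mouth of the rails. Next I'll push from behind with shut fingers.

```bash
python3 - <<'E'
from h import *
from workcell import arm, solver, capture
np.set_printoptions(suppress=True,precision=2)
def show(r=None):
    st=arm.get_state();p=st['tcp_pos'];d=p[:2]-O
    print(r,st['t'],p,'lane',d@U,d@V,'F',st['wrist_force'])
arm.movel(lane(-228,14),feed=150); show()
r=arm.movel(lane(-125,14),feed=60,threshold=15); show(r)
if not r:
    r=arm.movel(lane(-101,14),feed=25,threshold=10); show(r)
c=capture('side');snap(c,'pics/s6.png',(200,60,190,150));pickle.dump(c,open('s6.pkl','wb'))
E
```

```text
None 11.125 [489.08  -3.29  14.48] lane -227.95286642256096 0.570763224207043 F [-0.12 -0.12  0.5 ]
False 12.9917 [ 499.82 -105.9    14.08] lane -124.78980025545115 -0.14035831341743568 F [-0.4   5.7   2.71]
True 13.8083 [ 501.39 -124.82   13.8 ] lane -105.81251018630535 -0.6734535212044794 F [-0.03 -0.33 -0.12]
```

View pics/s6.png

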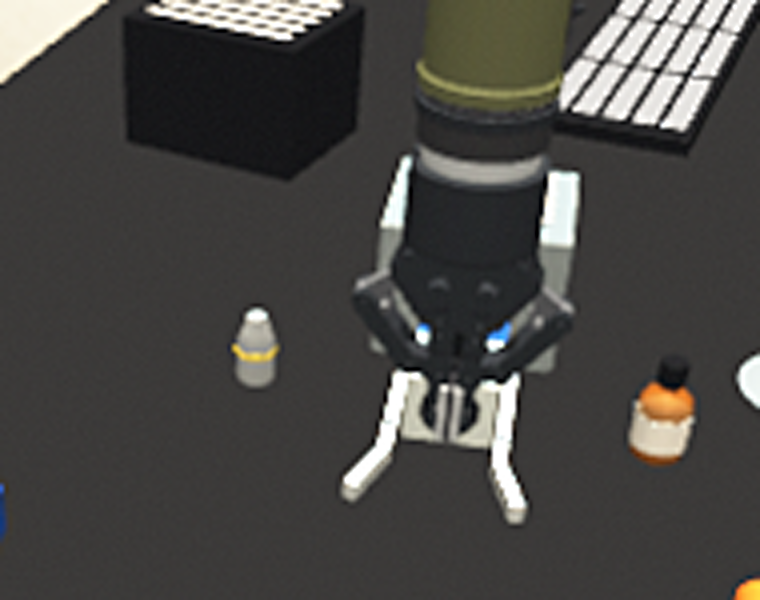

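```bash
python3 - <<'E'
from h import *
from workcell import arm, solver, capture
np.set_printoptions(suppress=True,precision=2)
def show(r=None):
    st=arm.get_state();p=st['tcp_pos'];d=p[:2]-O
    print(r,st['t'],p,'lane',d@U,d@V,'F',st['wrist_force'])
r=arm.movel(lane(-99,14),feed=15,threshold=22); show(r)
arm.movel(lane(-115,14),feed=60)
arm.movel(lane(-115,130),feed=200)
j=arm.get_state()['joint_pos'].copy(); j[0]+=0.75; arm.set_joints(j); show()
c=capture('side');snap(c,'pics/s7.png',(250,90,110,80),7);pickle.dump(c,open('s7.pkl','wb'))
c=capture('top');snap(c,'pics/t7.png',(290,160,110,85),7);pickle.dump(c,open('t7.pkl','wb'))
E
```

```text
False 14.6 [ 501.1  -124.69   13.67] lane -105.96817568499996 -0.951344612040281 F [-0.92 18.91  5.47]
None 17.1583 [445.32 255.56 128.99] lane -490.0647930377169 -14.19237122427616 F [-1.21 -0.75 -0.5 ]
```

View pics/s7.png

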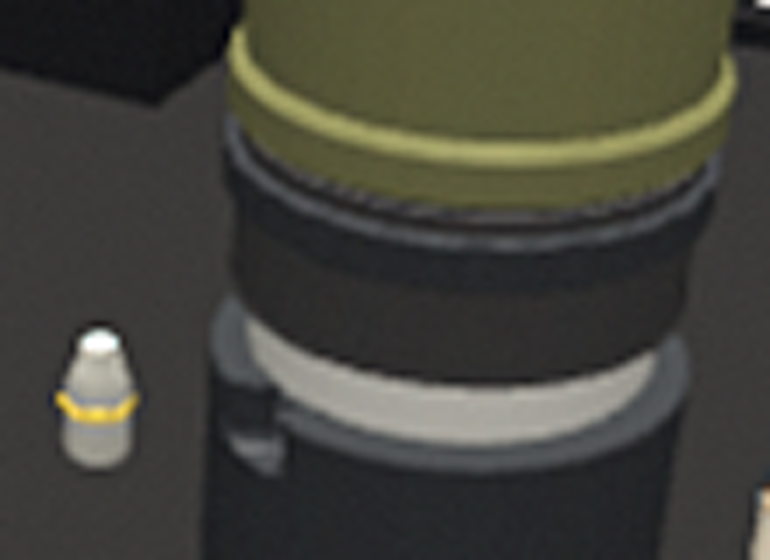

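View pics/t7.png

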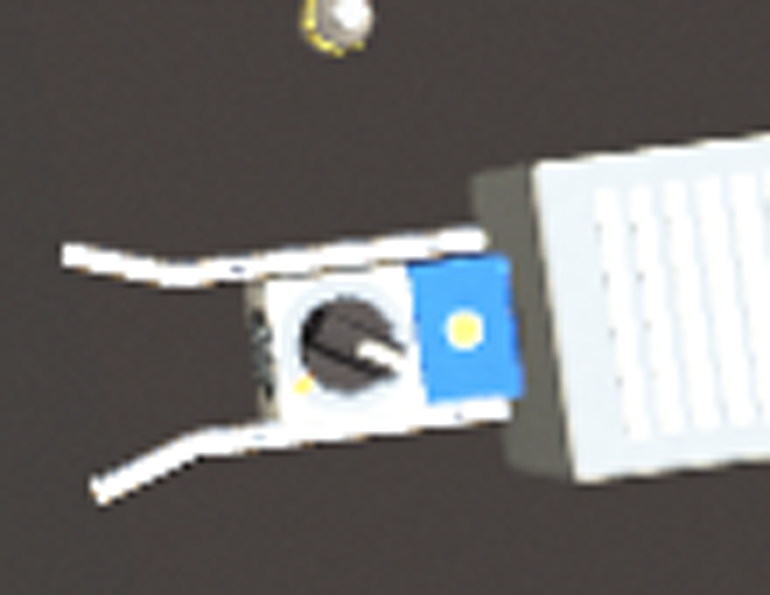

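```bash
cat > meas.py <<'E'
from h import *
np.set_printoptions(suppress=True,precision=2)
def up(c,x0,y0,w,h,k=6):
    M=np.array([[k,0,-x0*k],[0,k,-y0*k]],float)
    im=cv2.warpAffine(c['pixels'],M,(w*k,h*k),flags=cv2.INTER_CUBIC)
    return im.astype(int), lambda p: np.asarray(p,float)/k+[x0,y0]
def tolane(P): d=np.asarray(P)[...,:2]-O; return np.stack([d@U,d@V],-1)
def meas(c,box,nm):
    im,back=up(c,*box); hsv=cv2.cvtColor(im.clip(0,255).astype(np.uint8),cv2.COLOR_RGB2HSV)
    o=(hsv[...,0]>8)&(hsv[...,0]<35)&(hsv[...,1]>80)&(hsv[...,2]>150)
    for a,ce,m in sorted(comps(o,25),key=lambda q:-q[0])[:5]: print(nm,'orange?',a,back(ce),'z45',onz(c,back(ce),45.2)[0,:2],'lane',tolane(onz(c,back(ce),45.2)[0]), 'z42 lane',tolane(onz(c,back(ce),42)[0]))
    d=(im.max(2)<112)
    for a,ce,m in sorted(comps(d,300),key=lambda q:-q[0])[:4]:
        cnt=np.concatenate(cv2.findContours(m.astype(np.uint8),0,2)[0]); e=cv2.minEnclosingCircle(cnt)
        print(nm,'dark',a,back(ce),'circ',back(e[0]),e[1]/6,onz(c,back(e[0]),51)[0,:2])
    return im,back,hsv
E
python3 - <<'E'
from meas import *
t=pickle.load(open('t7.pkl','rb'))
im,back,hsv=meas(t,(322,194,46,32),'top')
# top face fit
m=(im.min(2)>205); 
H=np.array([onz(t,[[u,v]],44)[0,:2] for u,v in []])
# predicted knob axis if block at lane(-68,0)
for x,y in((-68,0),(-67,0),(-68,1)):
    P=lane(x,45.2,y); print('pred axis px z45',proj(t,[P]),'z72',proj(t,[lane(x,72.5,y)]))
# white pointer: white pixels near knob inside dial
yy,xx=np.mgrid[:im.shape[0],:im.shape[1]]; p=back(np.c_[xx.ravel(),yy.ravel()])
G=onz(t,p,72.5)[:,:2]-np.array(lane(-68,0)[:2]); 
w=(im.min(2)>170).ravel()&(np.hypot(*G.T)<17.5)
mm=w.reshape(im.shape[:2])
for a,ce,k in comps(mm,30):
    ys,xs=np.nonzero(k); Q=onz(t,back(np.c_[xs,ys]),72.5)[:,:2]
    l=cv2.fitLine(Q.astype(np.float32),cv2.DIST_L2,0,.01,.01).ravel(); print('ptr',a,back(ce),Q.mean(0),tolane(Q.mean(0)),'line',np.degrees(np.arctan2(l[1],l[0])),np.ptp(Q,axis=0))
crop(t,322,194,46,32,16,'pics/t7z.png')
E
```

```text
top orange? 245 [355.93 206.6 ] z45 [ 510.51 -211.36] lane [-18.79  -1.21] z42 lane [-17.96  -1.32]
top orange? 124 [332.99 214.4 ] z45 [ 490.17 -148.06] lane [-83.95 -14.41] z42 lane [-83.32 -14.56]
top dark 10562 [355.5  217.42] circ [344.92 211.07] 27.258872985839844 [ 498.86 -179.51]
top dark 4053 [338.48 208.65] circ [339.38 208.84] 7.131520589192708 [ 505.08 -164.56]
top dark 3558 [324.5  210.74] circ [323.17 210.08] 10.316198348999023 [ 502.27 -120.48]
top dark 619 [327.17 194.65] circ [329.67 195.  ] 7.731625239054362 [ 542.77 -138.97]
pred axis px z45 [[338.08 208.4 ]] z72 [[340.29 208.46]]
pred axis px z45 [[338.44 208.35]] z72 [[340.66 208.41]]
pred axis px z45 [[338.03 208.03]] z72 [[340.24 208.09]]
ptr 240 [344.67 204.84] [ 515.69 -174.24] [-55.11   8.06] line 39.43918 [16.97 16.54]
ptr 460 [343.69 210.05] [ 501.95 -171.3 ] [-59.55  -5.28] line 68.21474 [10.26 15.12]
```

View pics/t7z.png

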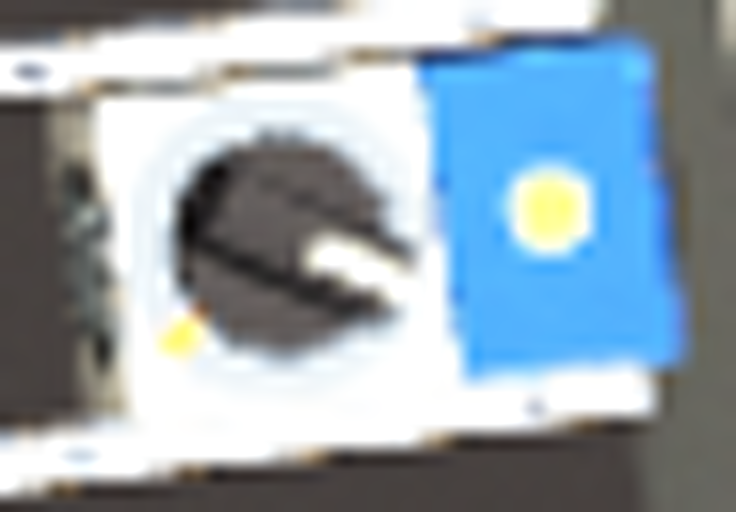

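```bash
python3 - <<'E'
from meas import *
from workcell import solver
s=pickle.load(open('s5.pkl','rb'))
im,back=up(s,285,175,50,25)
d=(im.max(2)<150)&(im.max(2)>0)
x0=(im.min(2)>170)
for th in(90,120,150):
  d=(im.max(2)<th)
  for a,ce,m in comps(d,200):
    if a<9000: 
        p=back(ce); o,dd=ray(s,[p]); dd=dd[0]
        # intersect plane lane x=-194
        n=np.r_[U,0]; k=((O@U-194)-o@n)/(dd@n); P=o+k*dd; print(th,a,p,P,tolane(P))
print('tcp at release lane',tolane(np.array([495.66,-65.01])))
print('side rails centre lane y', tolane(np.array([507.97,-170.])), 'top', tolane(np.array([506.47,-170.])))
for x in(-67,): print(solver.ik(lane(x,54),q(247)),solver.ik(lane(x,150),q(247)))
crop(s,285,165,50,35,14,'pics/s5z.png')
t=pickle.load(open('t7.pkl','rb')); im,back=up(t,322,194,46,32)
# top-face edges: block/cube boundary & rear edge along lane
ins=((im.min(2)>215)).astype(np.uint8)
hsv=cv2.cvtColor(im.clip(0,255).astype(np.uint8),cv2.COLOR_RGB2HSV)
b=(hsv[...,0]>98)&(hsv[...,0]<115)&(hsv[...,2]>180)&(hsv[...,1]>110)
a,ce,m=max(comps(b,50),key=lambda q:q[0]);cnt=np.concatenate(cv2.findContours(m.astype(np.uint8),0,2)[0])
r=cv2.minAreaRect(onz(t,back(cnt.reshape(-1,2)),42)[:,:2].astype(np.float32));print('cubetop',r,tolane(np.array(r[0])))
# profile across lane at rows through y=+-18
for y in(-24,-21,21,24):
    xs=np.arange(-105,-30,.5); px=proj(t,[lane(x,44,y) for x in xs]); v=np.array([cv2.getRectSubPix(t['pixels'],(1,1),(float(a),float(b)))[0,0].min() for a,b in px]).astype(int)
    print(y,'rear edge x(>215)',xs[np.argmax(v>215)],'front', [xs[i] for i in range(1,len(xs)) if v[i]<180<=v[i-1]])
E
```

```text
90 301 [286.22 176.36] [540.4  -31.73  42.5 ] [-194.     48.42]
90 2157 [307.17 186.06] [493.1  -37.01  24.54] [-194.      0.83]
120 2989 [307.2  186.14] [493.03 -37.01  24.33] [-194.      0.76]
150 6484 [307.17 186.11] [493.1  -37.01  24.38] [-194.      0.83]
tcp at release lane [-165.88    0.27]
side rails centre lane y [-60.18   0.85] top [-60.34  -0.64]
[-0.31  0.41 -0.42  0.74  0.   -1.48] [-0.31  0.32 -0.27  0.98  0.   -1.48]
cubetop ((510.059814453125, -212.75726318359375), (56.22517013549805, 40.033390045166016), 6.066521167755127) [-17.45  -1.82]
-24 rear edge x(>215) -94.0 front [np.float64(-37.0)]
-21 rear edge x(>215) -94.0 front [np.float64(-68.0), np.float64(-37.0)]
21 rear edge x(>215) -94.0 front [np.float64(-38.0)]
24 rear edge x(>215) -93.0 front [np.float64(-38.0)]
```

View pics/s5z.png

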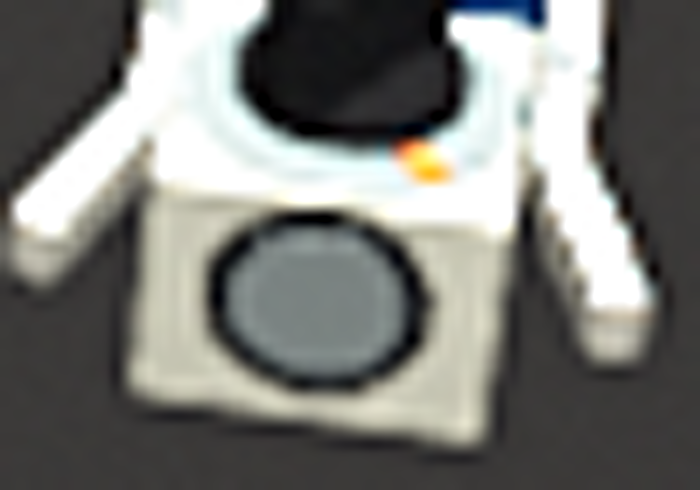

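The block is home: cube dot to lamp spacing matches to within calibration, and block and cube are touching. Pointer is at about lane -29°, mark at about -144°, so roughly 114° clockwise. I'll grip the bar.

```bash
cat > st.py <<'E'
from meas import *
from workcell import arm, solver, capture, close_job
def show(r=None):
    st=arm.get_state();p=st['tcp_pos']; e=st['eef_rot']; yaw=np.degrees(2*np.arctan2(e[1],e[0]))
    f=st['wrist_force']; print(r,'t %.2f'%st['t'],p,'lane',tolane(p),'yaw %.1f laneyaw %.1f'%(yaw,(yaw-YAW+180)%360-180),'Fxy lane',np.array([f[:2]@U,f[:2]@V]),'Fz %.1f Tz %.3f w %.1f'%(f[2],st['torque'][2],st['gripper_width']),'j6 %.2f'%st['joint_pos'][5])
    return st
E
python3 - <<'E'
from st import *
arm.grip(50)
arm.goto(lane(-66.5,125,-.2),q(247)); show()
r=arm.movel(lane(-66.5,55,-.2),feed=90,threshold=12); show(r)
c=capture('side');snap(c,'pics/s8.png',(260,100,90,70),8)
E
```

```text
None t 20.10 [ 506.31 -163.47  124.99] lane [-66.85  -0.07] yaw 247.0 laneyaw -29.4 Fxy lane [-0.78 -0.45] Fz -0.5 Tz 0.003 w 49.8 j6 -1.48
False t 21.02 [ 506.7  -163.94   55.41] lane [-66.34   0.26] yaw 247.0 laneyaw -29.4 Fxy lane [0.17 0.31] Fz 0.5 Tz 0.013 w 50.2 j6 -1.48
```

View pics/s8.png

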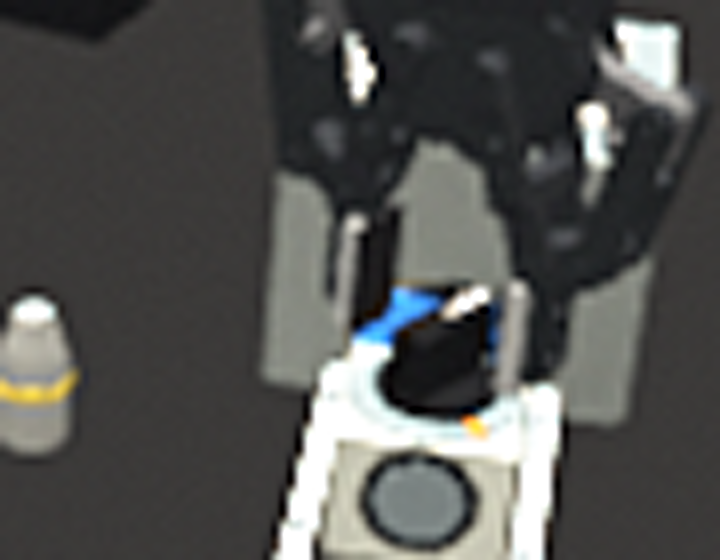

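```bash
python3 - <<'E'
from st import *
arm.grip(5); show()
j=arm.get_state()['joint_pos'].copy()
j[5]+=np.radians(12); arm.set_joints(j); show()
c=capture('side');snap(c,'pics/s9.png',(260,100,90,70),8)
E
```

```text
None t 21.49 [ 506.32 -163.89   55.64] lane [-66.43  -0.11] yaw 247.0 laneyaw -29.4 Fxy lane [-0.93 -2.74] Fz 6.0 Tz -0.001 w 12.7 j6 -1.48
None t 21.81 [ 506.32 -163.88   55.67] lane [-66.44  -0.11] yaw 235.2 laneyaw -41.2 Fxy lane [-0.86 -0.32] Fz 2.5 Tz -0.025 w 12.6 j6 -1.28
```

View pics/s9.png

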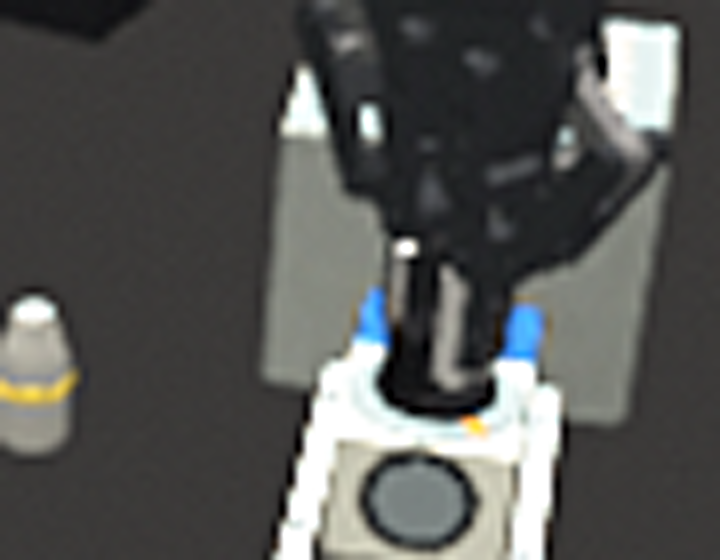

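```bash
python3 - <<'E'
from st import *
j0=arm.get_state()['joint_pos'].copy()
for ly in(-70,-100,-125,-140,-142):
    j=j0.copy(); j[5]=j0[5]+np.radians(-41.2-ly); arm.set_joints(j); show()
c=capture('side');snap(c,'pics/s10.png',(260,100,90,70),8)
pickle.dump(c,open('s10.pkl','wb'))
E
```

```text
None t 22.41 [ 506.25 -163.82   55.65] lane [-66.51  -0.18] yaw 206.5 laneyaw -69.8 Fxy lane [-0.1  -0.34] Fz 2.4 Tz -0.041 w 12.8 j6 -0.78
None t 22.98 [ 506.27 -163.78   55.66] lane [-66.55  -0.15] yaw 176.5 laneyaw -99.8 Fxy lane [-0.24 -0.24] Fz 3.2 Tz 0.004 w 12.3 j6 -0.25
None t 23.48 [ 506.27 -163.74   55.67] lane [-66.59  -0.14] yaw 151.6 laneyaw -124.8 Fxy lane [-1.21  0.03] Fz 1.9 Tz -0.047 w 12.4 j6 0.18
None t 23.83 [ 506.3  -163.74   55.66] lane [-66.58  -0.11] yaw 136.6 laneyaw -139.7 Fxy lane [-1.14 -0.58] Fz 1.8 Tz -0.040 w 12.4 j6 0.44
None t 24.08 [ 506.29 -163.76   55.66] lane [-66.57  -0.12] yaw 134.5 laneyaw -141.9 Fxy lane [-0.96 -0.75] Fz 2.0 Tz -0.054 w 12.8 j6 0.48
```

View pics/s10.png

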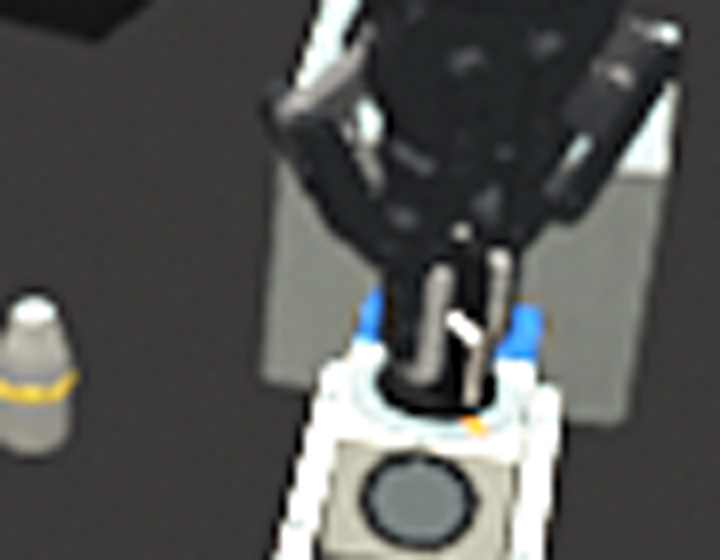

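The pointer stripe (460,325)→(470,400) now runs down to the orange mark (475,425). I'll release, lift and check with the arm clear.

```bash
python3 - <<'E'
from st import *
arm.grip(45)
p=arm.get_state()['tcp_pos']
arm.movel([p[0],p[1],150],feed=150)
j=arm.get_state()['joint_pos'].copy(); j[0]+=1.35; arm.set_joints(j); show()
for n,b in(('side',(260,100,90,70)),('top',(318,188,56,42))):
    c=capture(n);snap(c,f'pics/{n}11.png',b,8 if n=='side' else 14);pickle.dump(c,open(f'{n}11.pkl','wb'))
    snap(c,f'pics/{n}11full.png')
E
```

```text
None t 27.69 [271.32 457.24 149.33] lane [-709.8  -164.74] yaw 211.6 laneyaw -64.7 Fxy lane [ 0.29 -0.  ] Fz -0.7 Tz -0.037 w 45.0 j6 0.48
```

View pics/side11.png

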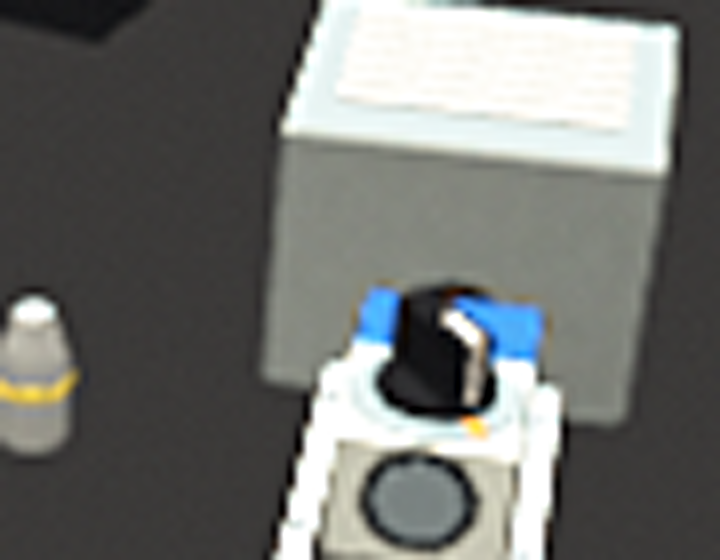

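View pics/top11.png

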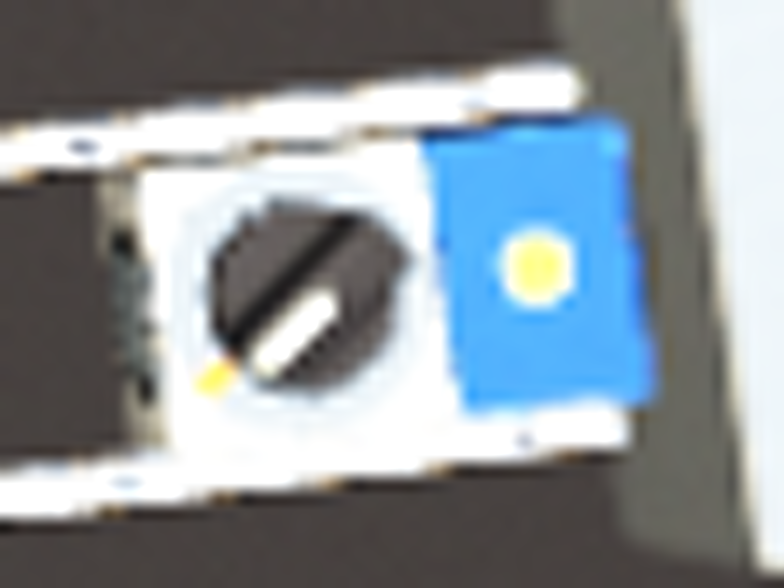

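View pics/top11full.png

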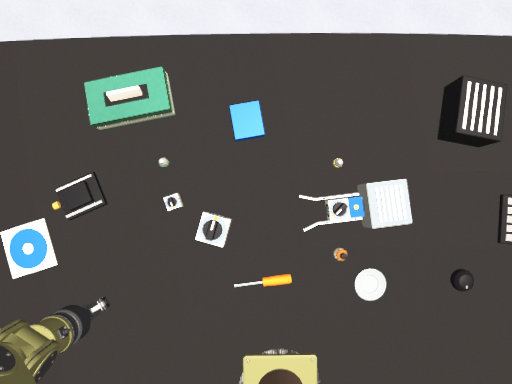

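```bash
python3 - <<'E'
from meas import *
for n,box in(('top',(322,194,46,32)),('side',(297,138,38,24))):
    c=pickle.load(open(n+'11.pkl','rb')); im,back=up(c,*box); hsv=cv2.cvtColor(im.clip(0,255).astype(np.uint8),cv2.COLOR_RGB2HSV)
    o=(hsv[...,0]>8)&(hsv[...,0]<35)&(hsv[...,1]>(60 if n=='top' else 90))&(hsv[...,2]>150)
    cand=[(a,tolane(onz(c,back(ce),45.2)[0]),back(ce)) for a,ce,m in comps(o,40)]
    mk=[x for x in cand if abs(x[1][0]+84)<6 and abs(x[1][1]+14)<6]; print(n,'mark',mk)
    if not mk: print(cand); continue
    mk=mk[0][1]
    # dial: bluish pixels; outer radius fit in lane plane z=45.2
    yy,xx=np.mgrid[:im.shape[0],:im.shape[1]]
    P=tolane(onz(c,back(np.c_[xx.ravel(),yy.ravel()]),45.2)[:,:2])
    bl=((im[...,2]-im[...,0])>(7))&(im.min(2)>190)
    bl=bl.ravel()
    c0=np.array([-66.,-.8]) if n=='top' else np.array([-68.,.5])
    for it in range(4):
        d=P-c0; r=np.hypot(*d.T); a=np.degrees(np.arctan2(d[:,1],d[:,0])); E=[]
        for k in range(-180,180,10):
            s=bl&(abs((a-k+180)%360-180)<5)&(r<29)&(r>21)
            if s.sum()>8: E.append(P[s][np.argsort(r[s])[-6:]].mean(0))
        E=np.array(E); A=np.c_[2*E,np.ones(len(E))]; sol=np.linalg.lstsq(A,(E**2).sum(1),rcond=None)[0]; c0=sol[:2]; R=np.sqrt(sol[2]+c0@c0)
    d=mk-c0; print(n,'dial centre',c0,'R',R,len(E),'mark r',np.hypot(*d),'ang',np.degrees(np.arctan2(d[1],d[0])))
    for cc in([-66,-1],[-66,-.5],[-68,.4],[-67,0]):
        d=mk-cc; print('   alt',cc,np.hypot(*d),np.degrees(np.arctan2(d[1],d[0])))
    # stripe on bar top z=72.5
    Q=tolane(onz(c,back(np.c_[xx.ravel(),yy.ravel()]),72.5)[:,:2]); dq=Q-c0
    s=(im.min(2).ravel()>165)&(np.hypot(*dq.T)<17)
    for a_,ce,m in comps(s.reshape(im.shape[:2]),40):
        q_=Q[m.ravel()]; l=cv2.fitLine(q_.astype(np.float32),cv2.DIST_L2,0,.01,.01).ravel(); print('  stripe',a_,q_.mean(0)-c0,np.degrees(np.arctan2(l[1],l[0])))
    tip=lambda an:proj(c,[lane(c0[0]+23*np.cos(np.radians(an)),47.5,c0[1]+23*np.sin(np.radians(an)))])[0]
    print('  tip px at -142',tip(-142),'-150',tip(-150))
E
```

```text
top mark [(np.int32(182), array([-83.66, -14.46]), array([333.1 , 214.41]))]
top dial centre [-65.37  -1.07] R 25.72749821461345 34 mark r 22.675100222418877 ang -143.80697727168177
   alt [-66, -1] 22.211271156057624 -142.68487192798204
   alt [-66, -0.5] 22.517881864529258 -141.67299893659595
   alt [-68, 0.4] 21.594936904891387 -136.50196171634502
   alt [-67, 0] 22.066707854260127 -139.04342254971434
  stripe 492 [11.51 -7.16] 56.79547
  stripe 536 [-7.16 -4.82] 36.893627
  tip px at -142 [333.37 214.7 ] -150 [332.59 213.81]
side mark [(np.int32(176), array([-81.51, -12.61]), array([318.83, 152.73]))]
side dial centre [-66.7    0.07] R 25.300292601052764 25 mark r 19.495043515471185 ang -139.42638435960063
   alt [-66, -1] 19.37609556145121 -143.17577856827344
   alt [-66, -0.5] 19.679846939107275 -142.01044488530948
   alt [-68, 0.4] 18.758191569486158 -136.07315233859515
   alt [-67, 0] 19.226008241081555 -139.00039470176017
  stripe 383 [-5.35 -5.27] 29.091923
  tip px at -142 [319.45 152.68] -150 [318.26 152.92]
```

```bash
python3 - <<'E'
from st import *
for f in('t7.pkl','top11.pkl'):
    t=pickle.load(open(f,'rb')); meas(t,(346,200,20,14),f)
    for y in(-24,-21,21,24):
        xs=np.arange(-105,-30,.5); px=proj(t,[lane(x,44,y) for x in xs]); v=np.array([cv2.getRectSubPix(t['pixels'],(1,1),(float(a),float(b)))[0,0].min() for a,b in px]).astype(int)
        print(y,xs[np.argmax(v>215)],[float(xs[i]) for i in range(1,len(xs)) if v[i]<180<=v[i-1]])
a=pickle.load(open('top0.pkl','rb'))['pixels'].astype(int); b=pickle.load(open('top11.pkl','rb'))['pixels'].astype(int)
m=(abs(a-b).max(2)>50)[:280]
for q_ in comps(m,6): print('changed',q_[0],q_[1])
arm.sleep(0.2); show(); close_job()
E
```

```text
t7.pkl orange? 245 [355.93 206.6 ] z45 [ 510.51 -211.36] lane [-18.79  -1.21] z42 lane [-17.96  -1.32]
t7.pkl dark 1082 [364.75 205.76] circ [364.42 206.92] 7.060272852579753 [ 509.38 -233.05]
-24 -94.0 [-37.0]
-21 -94.0 [-68.0, -37.0]
21 -94.0 [-38.0]
24 -93.0 [-38.0]
top11.pkl orange? 245 [355.93 206.6 ] z45 [ 510.51 -211.36] lane [-18.79  -1.21] z42 lane [-17.96  -1.32]
top11.pkl dark 1081 [364.75 205.73] circ [364.33 206.92] 7.077465057373047 [ 509.39 -232.82]
-24 -94.0 [-37.0]
-21 -94.0 [-65.5, -37.0]
21 -94.0 [-37.5]
24 -93.0 [-38.0]
changed 345 [205.58 177.07]
changed 756 [345.16 207.56]
None t 27.99 [270.99 457.48 149.34] lane [-710.08 -165.05] yaw 211.7 laneyaw -64.7 Fxy lane [-0.65  0.15] Fz 0.9 Tz 0.020 w 45.0 j6 0.48
the job is handed in; nothing more can be done
```

The job is done and handed in at about 28 s. I carried the 56 mm white block by its plain faces to the mouth of the rails. It touched down at the height it was picked up from, and I released it there. I then pushed it with shut fingers until it stopped dead under about 19 N. Last, I gripped the knob bar, turned it about 112° clockwise and let go.

**Last checks**
- **Block and cube:** they show touching, and neither moved while the knob was turned. The camera puts the cube about 2 mm closer to the lamp house than its home position. That is within the calibration error, so I rely on the push stopping dead as proof it is home.
- **Knob:** the pointer is at about −142 to −143° from the rail direction. The orange mark is at −143.8° in the top view and −144° from the first pictures, and the mark's width allows about ±7°. The side view disagreed, giving −139.4°. It also put the mark at the wrong distance from the axis (19.5 mm instead of 23), so I trusted it less; even so it is within tolerance.
- **Other things on the bench:** comparing the first and last top views, within the part of the picture I compared (all but the strip nearest the robot), only the block's old spot and the lane changed. The arm ended well clear and touching nothing.

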